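Hold the vial block in the corner of the code reader

ROBOT

A 6-joint arm with a two-finger parallel gripper is mounted at the origin on the work surface. World frame = base frame: x ahead of the robot, y to its left, z up, the work surface at z = 0. Lengths are in m, angles in rad, forces in N, time in s.
With the tool pointing down it reaches from about 0.35 to 0.85 m from the base axis. Payload 8.1 kg.
Tool frame: the origin (TCP) lies on the mounting face of the last link; the fingertips stand 173 mm ahead of it and the grasp point (between the pads) lies 155 mm ahead of it (robot.grip_depth is the distance from the TCP to the grasp point, in m); z points along the fingers, y is the line along which they close (so a half turn about z gives the same grasp; the last joint's range is limited). The gripper opens to 85 mm and grips with 20 to 120 N. Pads are 22 mm wide; open, the fingers measure 114 mm over their backs; the gripper's body (76 mm by 85 mm) begins 54 mm behind the grasp point. The pads swing forward as they close: fully open they stand 13 mm farther back than shut.
Start: joints at [1.053, 0.13, 1.488, -0, 1.523, -0.085], TCP at [0.252, 0.545, 0.405] pointing down, gripper open.
Joint ranges: [-2.96, 2.96], [-0.89, 2.26], [0.02, 2.5], [-1.34, 4.48], [0, 2.73], [-2.66, 2.66]. Speed limits (rad/s): [2.39, 2.39, 2.79, 3.14, 3.14, 3.14].

INTERFACE

Orientations are given as a 3x3 rotation matrix whose columns are the frame's x, y, z axes.
In Python, from station import robot, cams, spotter gives the robot as it stands. The module is installed in compiled form; this text tells all that it offers.
- The arm moves only by the tool carry_out, never from a script. Its argument "series" is a list of rows, each a list of 7 numbers: the gripper command: -1 is fully open, 1 is shut, values between are in proportion, then the shift along the tool's x, y, z in mm, then the turn, a rotation vector about the tool's x, y, z in degrees. A call has 1 to 20 rows; each row shifts and turns the commanded pose from where the row before left it, along the tool's axes as they then stand; what a row does not reach is not made up. A row lasts 1/8 s, in which the tool goes at most 62.5 mm and 10.7 degrees, less where a joint would pass 70% of its speed; a pose out of reach is approached as far as the arm can. A call is refused whole if a number of a shift passes 62.5 or a number of a turn 10.7, either way. A call with a gripper value outside its range is refused whole. The fingers move at their own pace and stop on an object; "newtons" is the grip in N (left out, the last holds). Time passes only in rows, so rows that do not move let the fingers close. It gives the time, the measured TCP pose, the force, the opening and the grip force at its end, in the units of the state.
- robot.get_state(): the state, without advancing time (a new reading comes with each control period).
- cams.camera(name): name is "scene" or "top" or "wrist"; returns a dict with "frame" (384x512x3 uint8, red, green, blue), "vertical_fov" (degrees; the focal length in pixels is half the picture's height over the tangent of half this angle, whatever the lens; pixels are square), "cx", "cy" (the principal point, pixels), "eye" and "orientation" of the camera in the world; the wrist camera has in their place "tool_from_camera" (4x4, takes a point from camera to tool coordinates, whose origin is the TCP and whose axes are the flange's). Camera axes: x right, y down, z forward; pixel columns grow to the right and rows downward; lengths in m; the calibration is good to about 2 mm. A picture is of the moment at which its call begins: read the wrist's pose just before it. There is no depth.
- robot.close_job(): hands the job in; it is judged then, once.
Trained networks look in a picture, given as the dict that the camera call returned (one of the last four; its "shot" number tells which), for a name from the list of things; names that differ only in an ending like _2 or _b are one class to them, and where a whole thing is asked for, a point or a joint stands for the part that bears it (a point fixed in the world has none). Each returns a list of dicts, best first, with "confidence" (0 to 1); they miss things now and then, are a little off and sometimes report something else, mostly with a low value. They report only what shows in the picture. A call takes as long as a camera call. They do not tell look-alikes from the thing itself.
- spotter.silhouettes(query, picture): "region" (384x512 bool, what is visible of it).
- spotter.mark_of(query, picture): "xyz" ([x, y, z] in m, in world coordinates, good to about 4 mm: a listed point, or the origin of a listed thing).
The state is a dict: "t": time; "joint_pos": joint angles; "joint_vel": joint speeds; "joint_torque": joint torques, N m; "eef_pos": TCP position; "tool_rot": TCP orientation; "contact_force": force on the tool from outside, world axes, zero at the start; "ft_torque": the same for the moment, N m; "gripper_width": opening from 0.0 (shut) to 1.0 (fully open); "grip_force": force on a finger pad.
Only numpy, scipy, OpenCV 4.12 (cv2) and the standard library are available. Lean on these libraries where they do the work, as an engineer would, in place of code of your own. Each camera call takes 0.05 s, during which the arm holds its last target. There are 200 camera calls.

TASK

Lift the loaded vial block (the long one, with its vials) onto the glass of the code reader, set it down gently with its cut corner pointing into the corner of the two fences, then press it home so that it lies flat and flush against both fences at once. Finish while still gripping or pushing it: keep it pressed firmly against both fences with the fingers for the scan, without letting go. Keep the vials upright in their holes and leave everything else on the bench alone.

Things in the scene. Friction and masses are not known exactly. Their poses are not given: they have to be found in the camera images.
- rack: vial block: plain aluminium, 50 (its x) by 122 (its y) by 40 mm high, about 0.4 kg, on the bench. Origin: centre of the underside. Two rows of five holes (16.5 mm wide, 30 deep, 22 apart) hold five loose brown vials, tops 15 mm above the block. Its upright corner at +x +y is cut off at 45 degrees (10 mm each way); that end has a 10 mm solid strip without holes.
- rack_key (a point): where the block's cut corner would come to a point at its underside: 25 mm along +x and 61 mm along +y of the block's origin, same axes
- reader: the code reader, fixed to the bench: a white flat-bed housing 190 mm (its x) by 240 mm (its y), its flat grey top with the glass window 80 mm above the bench. Origin: centre of the underside at bench height. Its front with the light bar faces its -x. The anodised block slides easily on the glass and fences (friction about 0.25).
- corner (a point): point at the height of the reader's glass where the inner faces of the two fences would meet: 50 mm along +x, 70 mm along +y and 80 mm up from the reader's origin, same axes. The block's place is on the -x -y side of it.
- back_fence: fixed aluminium fence along the reader's y, 12 mm thick, 24 mm high above the glass, inner face (towards the reader's -x) at x +50 mm of the reader's origin; two pads at y -48 to -18 and +36 to +62 mm with a 54 mm finger cut-out between them, open down to the top. The block's long side goes against it. Origin: at y +9 mm, underside, 6 mm behind the inner face.
- side_fence: fixed aluminium bar along the reader's x, 12 mm thick, 24 mm high above the glass; inner face (towards the reader's -y) at y +70 mm of the reader's origin, spanning x -8 to +42 mm. The block's short side at the cut corner goes against it. Origin: centre of its underside, 6 mm behind the inner face; this body is turned a quarter turn.
- vial1: brown glass vial with white cap, 15 mm across, 45 mm high, 14 g, loose in the block's hole at x -11, y -49 mm of the block's axes. Origin: centre of its underside, 10 mm above the block's underside
- vial2: brown glass vial with white cap, 15 mm across, 45 mm high, 14 g, loose in the block's hole at x 11, y -49 mm of the block's axes. Origin: centre of its underside, 10 mm above the block's underside
- vial3: brown glass vial with white cap, 15 mm across, 45 mm high, 14 g, loose in the block's hole at x 11, y -27 mm of the block's axes. Origin: centre of its underside, 10 mm above the block's underside
- vial4: brown glass vial with white cap, 15 mm across, 45 mm high, 14 g, loose in the block's hole at x -11, y -5 mm of the block's axes. Origin: centre of its underside, 10 mm above the block's underside
- vial5: brown glass vial with white cap, 15 mm across, 45 mm high, 14 g, loose in the block's hole at x 11, y 17 mm of the block's axes. Origin: centre of its underside, 10 mm above the block's underside
- pipette: bystander, not needed: white micropipette lying on the bench, about 240 x 34 x 28 mm. Origin: underside
- bottle: bystander, not needed: brown glass bottle with a cap, 72 mm across, 150 mm high. Origin: underside
- beaker: bystander, not needed: glass beaker, 72 mm across, 90 mm high. Origin: underside
- cap_tray: bystander, not needed: open white tray of vial caps, 75 x 105 x 28 mm. Origin: underside
- crimper: bystander, not needed: crimping pliers lying on the bench, about 215 x 75 x 36 mm. Origin: underside
- short_block: bystander, not needed: a shorter aluminium vial block, empty, 50 x 68 x 40 mm, no cut corner. Origin: underside
- big_vial: bystander, not needed: single clear glass vial 22.5 mm across, 46 mm high, standing on the bench about 40 mm off the block's end away from the cut corner. Origin: underside
Not all that is in view belongs to the job. Leave any red look-alike of the rack alone.

How it is judged:
By the outcome, as a careful person would: the job done as asked, in the order asked, and still so for the second after the job is handed in, while the arm keeps its last pose, push and grip.
It also fails if it takes over 38 s, if anything falls off the work surface, if the arm or the gripper's body presses on something with over 40 N, if the wrist force passes 120 N, or if a joint passes its speed limit or range.

## Working session

There is one attempt and no reset: what is moved stays moved. The work goes in short steps, Python scripts to look and compute and a tool call to move; the robot and the scene stay as the last step left them, time stands still between calls to the robot, and variables do not carry over. Pictures are saved under pics/ and viewed, at most 10 in all, crops included, and the job is handed in when it is done.

Besides the shell and the picture viewer there is one more tool, called after "Request:" as name(argument=value, ...) on one line, values as JSON. carry_out: Moves the arm, as the interface text tells. Its arguments: {"type":"object","properties":{"series":{"type":"array"},"newtons":{"type":"number"}},"required":["series"]}

```bash
mkdir -p pics; cat > h.py <<'E'
import numpy as np,cv2
from station import robot,cams,spotter
def save(p,n): cv2.imwrite('pics/'+n+'.png',p['frame'][:,:,::-1])
E
python3 - <<'E'
from h import *
np.set_printoptions(precision=4,suppress=True)
s=robot.get_state();print(s['t'],s['eef_pos'],s['tool_rot'].tolist() if hasattr(s['tool_rot'],'tolist') else s['tool_rot'],s['gripper_width'])
ims=[]
for c in ['top','scene']:
    p=cams.camera(c);ims.append(p['frame']);print(c,p['vertical_fov'],p['cx'],p['cy'],p['eye'],np.array(p['orientation']).tolist())
    for q in ['rack','rack_key','reader','corner','back_fence','side_fence','vial1','big_vial','short_block','bottle','beaker','cap_tray']:
        for r in spotter.mark_of(q,p)[:5 if q in('vial1','rack') else 2]: print(q,np.round(r['xyz'],4),round(r['confidence'],2))
cv2.imwrite('pics/a.png',cv2.resize(ims[0],(780,585))[:,:,::-1]);cv2.imwrite('pics/b.png',cv2.resize(ims[1],(780,585))[:,:,::-1])
E
```

```text
0.0 [0.2515 0.5445 0.4036] [[-0.9077955712103157, 0.4194118664672107, -0.0009418903476725484], [0.41941288930338483, 0.9077941213807198, -0.0016314020942587567], [0.00017081312329080597, -0.0018760205481556285, -0.9999982256833158]] 0.9947688417507075
top 52.36290677605255 260.0391207456053 191.51728470547098 [0.4483 0.002  1.469 ] [[0.010371987010255816, -0.997709846248705, 0.06683924433926834], [-0.9999398451941236, -0.010587206728821507, -0.0028665391734905054], [0.0035676152554671514, -0.06680549193042837, -0.9977596395772493]]
rack [ 0.2792 -0.4203 -0.0015] 0.89
rack [ 0.3742 -0.2241  0.0026] 0.74
rack [ 0.5666 -0.2447  0.0004] 0.64
rack_key [ 0.2333 -0.3749  0.0017] 0.89
rack_key [ 0.5403 -0.191   0.0015] 0.86
reader [ 0.4954  0.2157 -0.0046] 0.73
corner [0.5555 0.2716 0.078 ] 0.91
back_fence [0.5536 0.209  0.0802] 0.49
side_fence [0.5298 0.2809 0.0774] 0.54
vial1 [0.5293 0.283  0.0796] 0.49
big_vial [ 0.644  -0.3265  0.0011] 0.53
big_vial [ 0.5275 -0.5095 -0.0013] 0.41
short_block [0.5091 0.4862 0.0025] 0.53
bottle [0.7542 0.1236 0.0011] 0.95
bottle [0.5095 0.4846 0.0024] 0.38
[... 474 characters left out ...]
-0.2251 -0.0002] 0.72
rack [ 0.5617 -0.2549  0.0113] 0.24
rack_key [ 0.5383 -0.1919 -0.0009] 0.64
rack_key [ 0.2318 -0.3708  0.0012] 0.64
reader [ 0.4944  0.2066 -0.0001] 0.93
corner [0.559  0.2694 0.0796] 0.61
back_fence [0.5557 0.2097 0.0831] 0.72
side_fence [0.5224 0.2817 0.0787] 0.62
vial1 [0.5028 0.4911 0.0019] 0.66
vial1 [ 0.5905 -0.2594  0.0102] 0.57
vial1 [ 0.5617 -0.2296  0.01  ] 0.56
vial1 [ 0.5946 -0.2922  0.0088] 0.49
vial1 [ 0.5618 -0.2575  0.0095] 0.44
big_vial [ 0.6451 -0.3252  0.001 ] 0.46
short_block [0.5031 0.4888 0.0037] 0.77
bottle [0.7569 0.1278 0.002 ] 0.7
bottle [ 0.5405 -0.1901 -0.0023] 0.54
beaker [ 0.7448 -0.1429  0.0009] 0.92
cap_tray [ 0.7888  0.0077 -0.0024] 0.74
```

View pics/a.png

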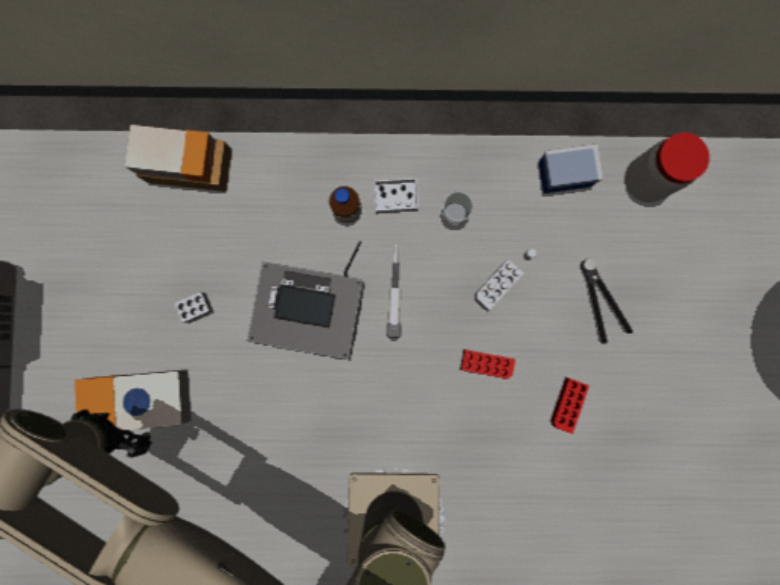

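View pics/b.png

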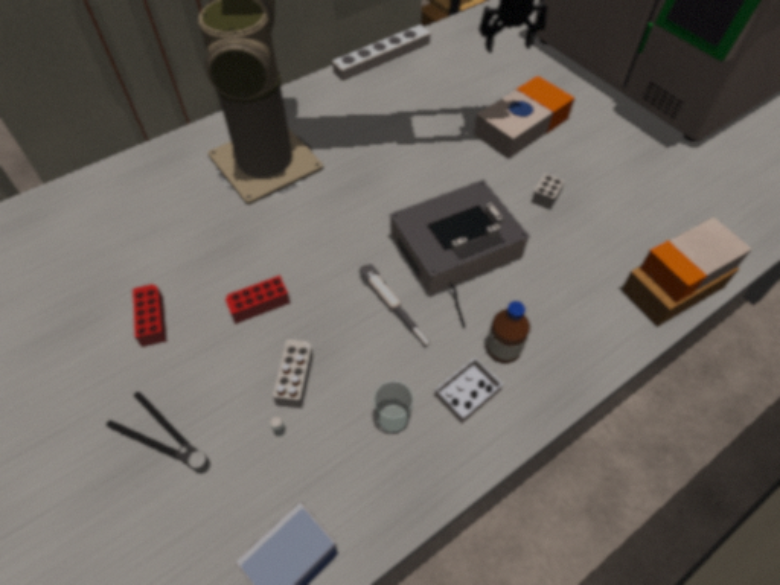

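Top view: the plain block lies at about (500,285) in the resized picture, its long axis diagonal, with the big vial at its far end (531,253). The reader is at (305,310) with its fences at the upper left. The two red blocks are look-alikes. From the marks, the rack yaw is about 45° and the reader yaw about -10°. I'll move above the rack.

Request:
carry_out(series=[[-1,-38.5,-36.7,0,0,0,0],[-1,-38.5,-36.7,0,0,0,0],[-1,-38.5,-36.7,0,0,0,0],[-1,-38.5,-36.7,0,0,0,0],[-1,-38.5,-36.7,0,0,0,0],[-1,-38.5,-36.7,0,0,0,0],[-1,-38.5,-36.7,0,0,0,0],[-1,-38.5,-36.7,0,0,0,0],[-1,-38.5,-36.7,0,0,0,0],[-1,-38.5,-36.7,0,0,0,0],[-1,-38.5,-36.7,0,0,0,0],[-1,-38.5,-36.7,0,0,0,0],[-1,-38.5,-36.7,0,0,0,0],[-1,-38.5,-36.7,0,0,0,0],[-1,-38.5,-36.7,0,0,0,0],[-1,-38.5,-36.7,0,0,0,0],[-1,0,0,0,0,0,10],[-1,0,0,0,0,0,10],[-1,0,0,0,0,0,0]])

```text
t: 3.68
eef_pos: [0.5646, -0.2469, 0.4046]
tool_rot: [[-0.71, 0.704, -0.0], [0.704, 0.71, 0.0], [0.0, -0.0, -1.0]]
contact_force: [0.5, -0.7, -0.3]
gripper_width: 1.002
grip_force: 0.0
```

```bash
cat >> h.py <<'E'
np.set_printoptions(precision=4,suppress=True)
def look(n):
    s=robot.get_state();p=cams.camera('wrist');save(p,n)
    T=np.eye(4);T[:3,:3]=s['tool_rot'];T[:3,3]=s['eef_pos'];C=T@np.array(p['tool_from_camera'])
    return s,p,C
def topix(p,X,z):
    "pixels (N,2) to world at height z"
    return None
def ray(p,C,uv,z):
    f=192/np.tan(np.radians(p['vertical_fov']/2));uv=np.atleast_2d(uv)
    d=np.c_[(uv[:,0]-p['cx'])/f,(uv[:,1]-p['cy'])/f,np.ones(len(uv))]@C[:3,:3].T
    return C[:3,3]+d*((z-C[2,3])/d[:,2:])
def yaw_y(s): return np.degrees(np.arctan2(s['tool_rot'][1][1],s['tool_rot'][0][1]))
E
sed -i '/def topix/,/return None/d' h.py
python3 - <<'E'
from h import *
s,p,C=look('w1');print(s['t'],s['eef_pos'],yaw_y(s),s['joint_pos'],s['contact_force'],C)
for q in ['rack','rack_key','vial1','big_vial']:
    for r in spotter.mark_of(q,p)[:6]: print(q,np.round(r['xyz'],4),round(r['confidence'],2))
for r in spotter.silhouettes('rack',p)[:2]:
    m=r['region'].astype(np.uint8);ys,xs=np.nonzero(m);print(m.sum(),cv2.minAreaRect(np.c_[xs,ys].astype(np.float32)),r['confidence'])
E
```

```text
3.675 [ 0.5646 -0.2469  0.4046] 45.249457202782004 [-0.4955  0.174   1.4404  0.      1.5274 -1.2852] [ 0.4997 -0.7149 -0.2876] [[ 0.7035  0.685   0.1894  0.5166]
 [ 0.7107 -0.6782 -0.1869 -0.1997]
 [ 0.0004  0.2661 -0.964   0.3728]
 [ 0.      0.      0.      1.    ]]
rack [ 0.375  -0.2209  0.0005] 0.8
rack [ 0.5668 -0.2506  0.0008] 0.77
rack_key [ 0.5345 -0.1893 -0.0024] 0.81
rack_key [ 0.3431 -0.2759 -0.0004] 0.68
vial1 [ 0.5611 -0.2573  0.0088] 0.71
vial1 [ 0.5637 -0.2294  0.013 ] 0.63
vial1 [ 0.5942 -0.2896  0.0099] 0.56
vial1 [ 0.6083 -0.2748  0.0129] 0.51
vial1 [ 0.5929 -0.2588  0.0105] 0.45
big_vial [ 0.6462 -0.3277  0.0006] 0.74
1310 ((17.0, 122.0), (68.0, 34.0), 90.0) 0.8
3434 ((252.00546264648438, 173.181640625), (102.74072265625, 43.91923141479492), 88.26429748535156) 0.76
```

View pics/w1.png

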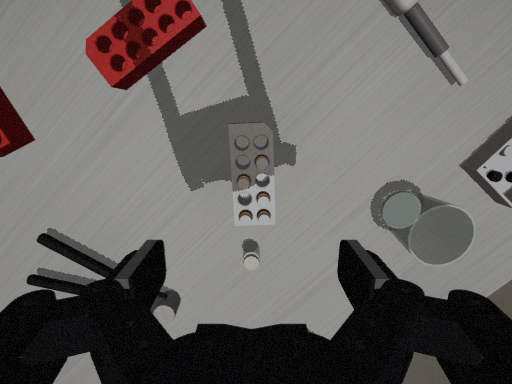

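The wrist view shows the block at columns 229–275, rows 122–226. Its cut corner is at the top right (270,127), and the big vial is at (251,258). Next I get the edges precisely.

```bash
python3 - <<'E'
from h import *
s,p,C=look('w2')
uv=[(229,124),(235,226),(275,225),(273,132),(252,174)]
W=ray(p,C,uv,.04);print(W)
e=W[1]-W[0];print('yaw',np.degrees(np.arctan2(-e[1],-e[0]))-90, np.linalg.norm(e))
e=W[2]-W[3];print('yaw',np.degrees(np.arctan2(-e[1],-e[0]))-90, np.linalg.norm(W[2]-W[1]))
g=p['frame'][105:245,210:295];cv2.imwrite('pics/c2.png',cv2.resize(g,None,fx=4.2,fy=4.2,interpolation=cv2.INTER_CUBIC)[:,:,::-1])
E
```

```text
[[ 0.5065 -0.2243  0.04  ]
 [ 0.5967 -0.3065  0.04  ]
 [ 0.6303 -0.2706  0.04  ]
 [ 0.5474 -0.1953  0.04  ]
 [ 0.565  -0.2459  0.04  ]]
yaw 47.6502199553108 0.1220092839721477
yaw 47.76046444425958 0.04917203203787626
```

View pics/c2.png

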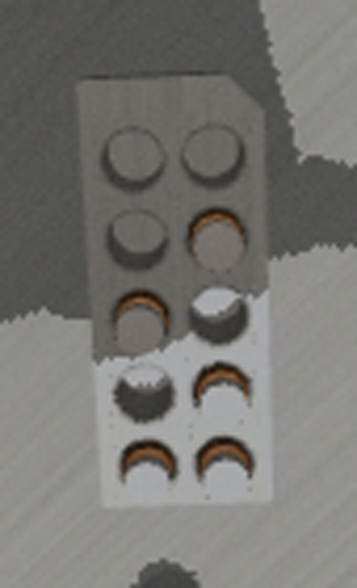

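Edge lengths of 122 and 49 mm match the block: centre about (0.568,-0.2475), yaw 47.7°. I'll descend and grip.

Request:
carry_out(series=[[-1,-2.8,2,0,0,0,0],[-1,0,0,40,0,0,-2.4],[-1,0,0,50,0,0,0],[-1,0,0,50,0,0,0],[-1,0,0,40,0,0,0],[-1,0,0,30,0,0,0],[-1,0,0,14,0,0,0],[-1,0,0,4,0,0,0],[-1,0,0,0,0,0,0],[0,0,0,0,0,0,0],[0.4,0,0,0,0,0,0],[0.6,0,0,0,0,0,0],[0.6,0,0,0,0,0,0],[0.6,0,0,0,0,0,0]], newtons=50)

```text
t: 5.78
eef_pos: [0.5685, -0.2476, 0.178]
tool_rot: [[-0.738, 0.674, 0.002], [0.674, 0.738, -0.001], [-0.002, 0.0, -1.0]]
contact_force: [-1.2, 0.4, 6.6]
gripper_width: 0.578
grip_force: 53.8
```

Gripped: width 0.578 of 85 mm is 49 mm. I'll lift and carry to a staging pose above the reader.

Request:
carry_out(series=[[0.6,0,0,-8,0,0,0],[0.6,0,0,-25,0,0,0],[0.6,0,0,-45,0,0,0],[0.6,0,0,-50,0,0,0],[0.6,0,0,-42,0,0,0],[0.6,0,0,-22,0,0,0],[0.6,0,0,-8,0,0,0]])

```text
t: 6.65
eef_pos: [0.568, -0.2473, 0.3781]
tool_rot: [[-0.738, 0.674, 0.001], [0.674, 0.738, -0.001], [-0.001, 0.0, -1.0]]
contact_force: [0.3, 0.6, -5.5]
gripper_width: 0.578
grip_force: 53.4
```

Request:
carry_out(series=[[0.6,18,14.8,0,0,0,0],[0.6,30,24.7,0,0,0,0],[0.6,36,29.6,0,0,0,0],[0.6,36,29.6,0,0,0,0],[0.6,36,29.6,0,0,0,0],[0.6,36,29.6,0,0,0,0],[0.6,36,29.6,0,0,0,0],[0.6,36,29.6,0,0,0,0],[0.6,36,29.6,0,0,0,0],[0.6,28,23,0,0,0,0],[0.6,15,12.3,0,0,0,0],[0.6,8,7,0,0,0,4],[0.6,0,0,0,0,0,9],[0.6,0,0,0,0,0,10],[0.6,0,0,0,0,0,10],[0.6,0,0,0,0,0,10],[0.6,0,0,0,0,0,10],[0.6,0,0,0,0,0,5],[0.6,0,0,0,0,0,0],[0.6,0,0,0,0,0,0]])

```text
t: 9.15
eef_pos: [0.5033, 0.2027, 0.376]
tool_rot: [[0.179, 0.984, -0.001], [0.984, -0.179, -0.0], [-0.001, -0.001, -1.0]]
contact_force: [0.6, -0.4, -5.3]
gripper_width: 0.581
grip_force: 53.4
```

```bash
python3 - <<'E'
from h import *
s,p,C=look('w3');print(s['t'],s['eef_pos'],yaw_y(s),s['contact_force'],s['ft_torque'],s['gripper_width'])
for q in ['corner','side_fence','back_fence','reader','rack_key','rack']:
    for r in spotter.mark_of(q,p)[:2]: print(q,np.round(r['xyz'],4),round(r['confidence'],2))
cv2.imwrite('pics/w3.png',cv2.resize(p['frame'],(780,585),interpolation=cv2.INTER_CUBIC)[:,:,::-1])
E
```

```text
9.15 [0.5033 0.2027 0.376 ] -10.28961056415815 [ 0.6327 -0.367  -5.2952] [-0.0532  0.0182 -0.0174] 0.5814720075050118
corner [0.5597 0.2731 0.0803] 0.92
side_fence [0.5258 0.2823 0.0833] 0.85
side_fence [0.501  0.2026 0.2015] 0.29
back_fence [0.5537 0.2086 0.0815] 0.8
rack_key [0.5374 0.2586 0.1962] 0.75
rack [0.5022 0.2019 0.1954] 0.98
rack [0.5558 0.2755 0.0822] 0.42
```

View pics/w3.png

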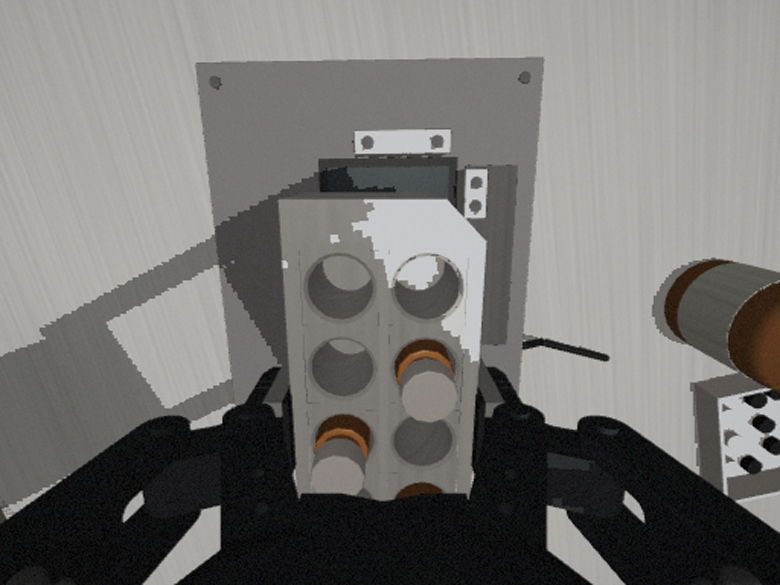

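The wrist view shows the side fence at (402,142), the back fence's pad at (476,193) right of the block, the cut corner at (465,222) pointing between them, and the vials in place. I now measure fence and block edges.

```bash
python3 - <<'E'
from h import *
s,p,C=look('w4');k=512/780
def yw(a,z):
    W=ray(p,C,np.array(a)*k,z);e=W[1]-W[0];return W[:,:2],np.degrees(np.arctan2(e[1],e[0]))
print('side inner top',yw([(355,155.5),(451,153.5)],.104))
print('reader far edge',yw([(197,63.5),(543,58)],.08))
print('reader right/left edge',yw([(543,58),(524,345)],.08),yw([(197,63.5),(232,400)],.08))
print('pad inner',yw([(467,219),(466,168)],.104))
print('block',yw([(279,199),(446,199)],.238),yw([(486,240),(474,400)],.238),yw([(279,199),(301,490)],.238))
g=p['frame'][70:175,170:345];cv2.imwrite('pics/c4.png',cv2.resize(g,None,fx=4.5,fy=4.5,interpolation=cv2.INTER_CUBIC)[:,:,::-1])
E
```

```text
side inner top (array([[0.5032, 0.2809],
       [0.5525, 0.2729]]), np.float64(-9.197917756320694))
reader far edge (array([[0.4268, 0.3443],
       [0.6121, 0.3132]]), np.float64(-9.516815698695957))
reader right/left edge (array([[0.6121, 0.3132],
       [0.586 , 0.1488]]), np.float64(-99.00366071140566)) (array([[0.4268, 0.3443],
       [0.3909, 0.1445]]), np.float64(-100.18259621917471))
pad inner (array([[0.5563, 0.238 ],
       [0.5593, 0.2643]]), np.float64(83.69909794622092))
block (array([[0.4907, 0.2678],
       [0.5296, 0.2607]]), np.float64(-10.333065823754133)) (array([[0.5378, 0.2493],
       [0.5295, 0.207 ]]), np.float64(-101.06026263900031)) (array([[0.4907, 0.2678],
       [0.4772, 0.1875]]), np.float64(-99.49943457911476))
```

View pics/c4.png

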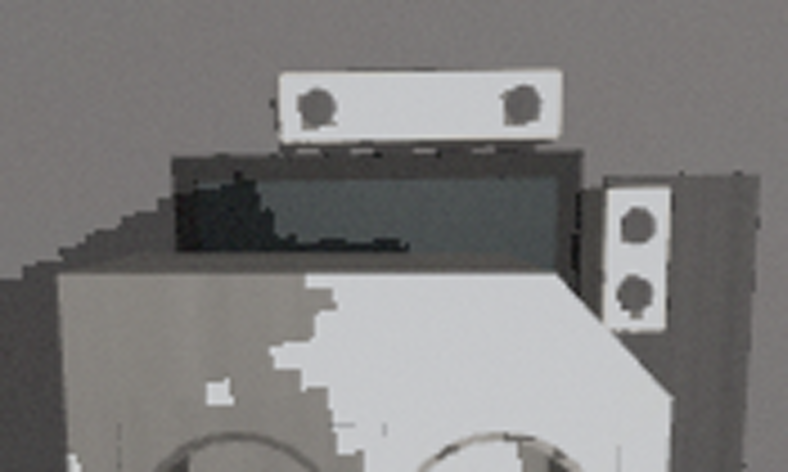

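Reader yaw is about -9.5° and block yaw -10.3°. The gaps are about 19 mm to the back fence and 16 mm to the side fence. I'll turn, move to gaps of about 8 and 6 mm, and lower to about 8 mm above the glass.

Request:
carry_out(series=[[0.6,5,5,0,0,0,-0.8],[0.6,5,6,8,0,0,0],[0.6,0,0,22,0,0,0],[0.6,0,0,28,0,0,0],[0.6,0,0,24,0,0,0],[0.6,0,0,16,0,0,0],[0.6,0,0,8,0,0,0],[0.6,0,0,4,0,0,0],[0.6,0,0,0,0,0,0],[0.6,0,0,0,0,0,0]])

```text
t: 10.8
eef_pos: [0.5166, 0.2109, 0.2677]
tool_rot: [[0.167, 0.986, 0.001], [0.986, -0.167, 0.0], [0.001, 0.001, -1.0]]
contact_force: [1.0, 0.1, -4.8]
gripper_width: 0.579
grip_force: 53.4
```

```bash
python3 - <<'E'
from h import *
s,p,C=look('w5');print(s['t'],s['eef_pos'],yaw_y(s),s['contact_force'],s['ft_torque'],s['gripper_width'])
cv2.imwrite('pics/w5.png',cv2.resize(p['frame'],(780,585),interpolation=cv2.INTER_CUBIC)[:,:,::-1])
E
```

```text
10.8 [0.5166 0.2109 0.2677] -9.594063865356688 [ 0.997   0.0563 -4.7535] [-0.0403 -0.0175  0.0366] 0.5790134557717066
```

View pics/w5.png

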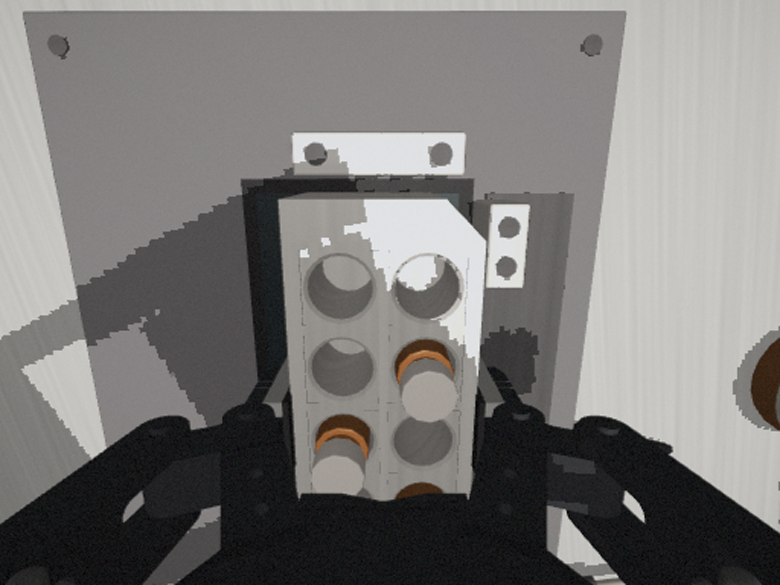

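The wrist view shows the cut corner (467,220) pointing between the side fence (378,152) and the pad (508,245), with small gaps and parallel edges. I'll lower gently.

Request:
carry_out(series=[[0.6,0,0,4,0,0,0],[0.6,0,0,2,0,0,0],[0.6,0,0,1,0,0,0],[0.6,0,0,1,0,0,0],[0.6,0,0,0.5,0,0,0],[0.6,0,0,0,0,0,0]])

```text
t: 11.6
eef_pos: [0.5162, 0.2107, 0.2582]
tool_rot: [[0.167, 0.986, -0.0], [0.986, -0.167, -0.0], [-0.0, -0.0, -1.0]]
contact_force: [-1.0, -0.0, -6.1]
gripper_width: 0.579
grip_force: 53.4
```

Request:
carry_out(series=[[0.6,0,0,0.5,0,0,0],[0.6,0,0,0.5,0,0,0],[0.6,0,0,0,0,0,0]])

```text
t: 11.98
eef_pos: [0.5164, 0.2108, 0.2579]
tool_rot: [[0.167, 0.986, 0.001], [0.986, -0.167, 0.0], [0.0, 0.001, -1.0]]
contact_force: [-2.2, -1.0, 2.8]
gripper_width: 0.579
grip_force: 54.3
```

Request:
carry_out(series=[[0.6,0,0,0.5,0,0,0],[0.6,0,0,0.5,0,0,0],[0.6,0,0,0,0,0,0]])

```text
t: 12.35
eef_pos: [0.5167, 0.2109, 0.2579]
tool_rot: [[0.167, 0.986, 0.002], [0.986, -0.167, 0.001], [0.001, 0.002, -1.0]]
contact_force: [-3.6, -1.2, 9.6]
gripper_width: 0.581
grip_force: 55.3
```

The block is down on the glass. I back off slightly in z and slide toward the back fence first.

Request:
carry_out(series=[[0.6,0,1.5,-0.5,0,0,0],[0.6,0,2,0,0,0,0],[0.6,0,1.5,0,0,0,0],[0.6,0,1,0,0,0,0],[0.6,0,0,0,0,0,0]])

```text
t: 12.98
eef_pos: [0.5226, 0.2101, 0.258]
tool_rot: [[0.167, 0.986, 0.002], [0.986, -0.167, 0.001], [0.001, 0.002, -1.0]]
contact_force: [-2.3, -1.3, 6.6]
gripper_width: 0.581
grip_force: 54.8
```

Request:
carry_out(series=[[0.6,1,0.5,0,0,0,0],[0.6,1,0.5,0,0,0,0],[0.6,1,0.5,0,0,0,0],[0.6,0,0,0,0,0,0]])

```text
t: 13.48
eef_pos: [0.5239, 0.2121, 0.2579]
tool_rot: [[0.166, 0.986, -0.001], [0.986, -0.166, -0.001], [-0.001, -0.001, -1.0]]
contact_force: [-10.5, -6.0, 13.3]
gripper_width: 0.581
grip_force: 55.6
```

Request:
carry_out(series=[[0.6,0.5,0,-0.5,0,0,0],[0.6,1,0,0,0,0,0],[0.6,1,0,0,0,0,0],[0.6,0,0,0,0,0,0]])

```text
t: 13.98
eef_pos: [0.5243, 0.2147, 0.2579]
tool_rot: [[0.166, 0.986, -0.001], [0.986, -0.166, -0.001], [-0.001, -0.001, -1.0]]
contact_force: [-8.1, -4.1, 9.2]
gripper_width: 0.576
grip_force: 55.0
```

```bash
cat >> h.py <<'E'
def rep():
    s=robot.get_state();R=np.array(s['tool_rot'])
    print(s['t'],s['eef_pos'],'yaw',yaw_y(s),'F tool',R.T@s['contact_force'],'M tool',R.T@s['ft_torque'],'tilt',np.degrees(R[2,:2]),s['gripper_width'],s['grip_force'])
E
python3 -c "
from h import *
rep()"
```

```text
13.975 [0.5243 0.2147 0.2579] yaw -9.579867250569722 F tool [-5.3781 -7.285  -9.1925] M tool [ 0.906  -0.893  -0.2135] tilt [-0.0619 -0.0309] 0.575935792025705 55.01973330974579
```

Request:
carry_out(series=[[0.6,1,0,0,0,0,0],[0.6,1,0,0,0,0,0],[0.6,0,0,0,0,0,0]])

```text
t: 14.35
eef_pos: [0.5246, 0.2156, 0.258]
tool_rot: [[0.167, 0.986, -0.002], [0.986, -0.167, -0.003], [-0.004, -0.001, -1.0]]
contact_force: [-11.2, -11.0, 13.3]
gripper_width: 0.579
grip_force: 55.5
```

```bash
python3 -c "
from h import *
rep()"
```

```text
14.35 [0.5246 0.2156 0.258 ] yaw -9.59157162485564 F tool [-12.7331  -9.2144 -13.224 ] M tool [ 1.0047 -1.7964 -0.3159] tilt [-0.2007 -0.0562] 0.5789917994203579 55.5185163411079
```

Both fences are touched. The moments suggest the block is a fraction of a degree clockwise and tipped slightly forward. I ease the grip and trim those angles.

Request:
carry_out(series=[[0.6,0,0,0,0,0.2,-0.2],[0.6,0,0.5,0,0,0,0],[0.6,0,0,0,0,0,0]], newtons=30)

```text
t: 14.72
eef_pos: [0.5247, 0.2152, 0.258]
tool_rot: [[0.164, 0.986, -0.002], [0.986, -0.164, -0.0], [-0.001, -0.002, -1.0]]
contact_force: [-14.6, -13.5, 15.6]
gripper_width: 0.579
grip_force: 56.0
```

```bash
python3 -c "
from h import *
rep()"
```

```text
14.725 [0.5247 0.2152 0.258 ] yaw -9.453834776768478 F tool [-15.7269 -12.2432 -15.5996] M tool [ 1.3787 -2.46    0.4879] tilt [-0.0465 -0.1319] 0.5793461733726106 55.9519502799958
```

Request:
carry_out(series=[[0.6,0,0,0,0,0,0.1],[0.6,0.3,0.5,0,-0.1,0,0],[0.6,0,0,0,0,0,0],[0.6,0,0,0,0,0,0]], newtons=30)

```text
t: 15.22
eef_pos: [0.5247, 0.2153, 0.258]
tool_rot: [[0.165, 0.986, -0.002], [0.986, -0.165, -0.001], [-0.002, -0.002, -1.0]]
contact_force: [-20.0, -14.0, 19.9]
gripper_width: 0.581
grip_force: 56.4
```

```bash
python3 - <<'E'
from h import *
rep()
s,p,C=look('w6')
g=p['frame'][70:230,150:370];cv2.imwrite('pics/c6.png',cv2.resize(g,None,fx=3.6,fy=3.6,interpolation=cv2.INTER_CUBIC)[:,:,::-1])
E
```

```text
15.225 [0.5247 0.2153 0.258 ] yaw -9.517402552048997 F tool [-17.1112 -17.4741 -19.7856] M tool [ 2.1214 -2.7502  0.0339] tilt [-0.1002 -0.1237] 0.5814230920667557 56.384688690304756
```

View pics/c6.png

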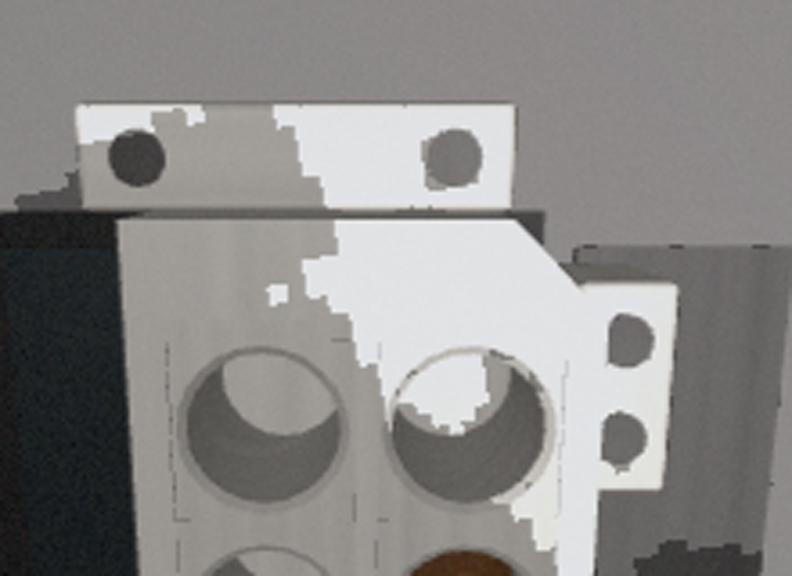

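The crop shows the block's end against the side fence (row 212) and its long side against the pad (column 583), with no visible gap or wedge and Mz≈0. The Mx moment suggests slightly more load on the fence-side lower edge, so I trim the roll a little.

Request:
carry_out(series=[[0.6,0,-0.3,0,-0.15,0,0],[0.6,0.2,-0.2,0,-0.15,0.1,0],[0.6,0,0,0,0,0,0],[0.6,0,0,0,0,0,0]])

```text
t: 15.78
eef_pos: [0.524, 0.2153, 0.2579]
tool_rot: [[0.165, 0.986, 0.002], [0.986, -0.165, -0.001], [-0.001, 0.002, -1.0]]
contact_force: [-19.2, -17.1, 21.4]
gripper_width: 0.581
grip_force: 56.7
```

```bash
python3 -c "
from h import *
rep()"
```

```text
15.775 [0.524  0.2153 0.2579] yaw -9.522435423460756 F tool [-20.0766 -16.0545 -21.3869] M tool [ 3.2455 -3.1088 -0.1042] tilt [-0.0503  0.1068] 0.581355962842022 56.73574201762676
```

Request:
carry_out(series=[[0.6,0,0.5,0,0.15,0,0],[0.6,0,0,0,0,0,0],[0.6,0,0,0,0,0,0],[0.6,0,0,0,0,0,0]])

```text
t: 16.27
eef_pos: [0.5245, 0.2153, 0.2579]
tool_rot: [[0.165, 0.986, -0.001], [0.986, -0.165, -0.001], [-0.001, -0.001, -1.0]]
contact_force: [-22.8, -17.8, 21.6]
gripper_width: 0.582
grip_force: 56.7
```

```bash
python3 - <<'E'
from h import *
rep()
s,p,C=look('w7')
cv2.imwrite('pics/w7.png',cv2.resize(p['frame'],(780,585),interpolation=cv2.INTER_CUBIC)[:,:,::-1])
rep()
E
```

```text
16.275 [0.5245 0.2153 0.2579] yaw -9.52268568220821 F tool [-21.3616 -19.5481 -21.6032] M tool [ 2.6735 -3.172   0.058 ] tilt [-0.0562 -0.037 ] 0.5820686698844477 56.662985739530995
16.325 [0.5245 0.2153 0.2579] yaw -9.519167780175641 F tool [-20.5082 -19.1081 -22.2782] M tool [ 2.6476 -3.1895  0.0638] tilt [-0.0512 -0.0298] 0.5786738783418122 56.660435238154605
```

View pics/w7.png

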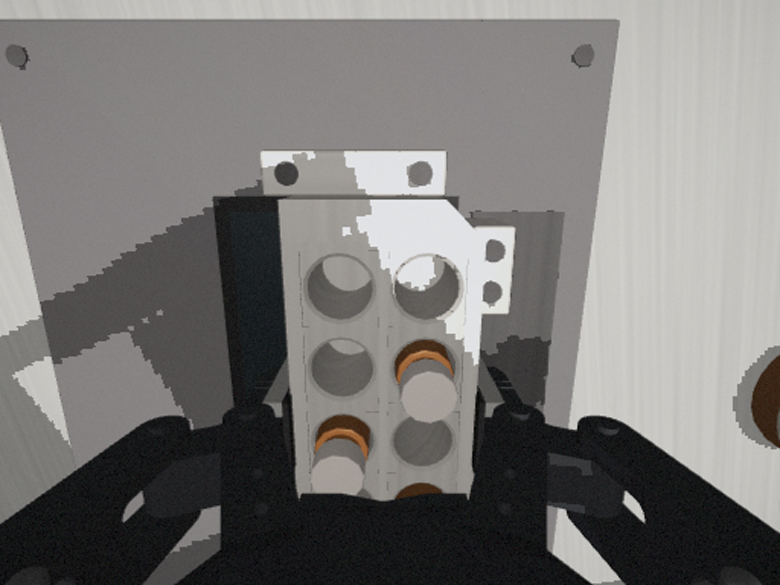

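The block sits against the side fence (350,195) and the back pad (478,260), with its vials in place. It presses about 20 N on each fence, the tilts are under 0.1°, and the moments are balanced. Handing in.

```bash
python3 -c "
from station import robot
print(robot.close_job())"
```

```text
the job is handed in; nothing more can be done
None
```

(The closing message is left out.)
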